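# Shut and tuck the lolly-stick holder's cover

### The arm

A 7-joint arm with a two-finger parallel gripper is mounted at the origin on the work surface. World frame = base frame: x ahead of the robot, y to its left, z up, the work surface at z = 0. Lengths are in m, angles in rad, forces in N, time in s.
With the tool pointing down it reaches from about 0.425 to 0.925 m from the base axis. Payload 6.8 kg.
Tool frame: the origin (TCP) lies midway between the tips of the shut fingers; the grasp point (between the pads) lies 19 mm behind it; z points along the fingers, y is the line along which they close (so a half turn about z gives the same grasp; the last joint's range is limited). The gripper opens to 85 mm and grips with 20 to 120 N. Pads are 22 mm wide; open, the fingers measure 114 mm over their backs; the gripper's body (76 mm by 85 mm) begins 54 mm behind the grasp point. The pads swing forward as they close: fully open they stand 13 mm farther back than shut.
Start: joints at [1.157, 0.477, 0.022, 1.555, -0.011, 1.109, -0.083], TCP at [0.203, -0.644, 0.231] pointing down, gripper open.
Joint ranges: [-2.96, 2.96], [-0.34, 2.1], [-1.41, 1.46], [0.24, 2.44], [-1.37, 4.51], [0.17, 1.92], [-2.96, 2.96]. Speed limits (rad/s): [2.39, 2.39, 3.14, 3.14, 3.14, 3.14, 3.14].

### API

Orientations are given as a rotation vector (axis times angle).
In Python, from bench import r gives the robot as it stands. The module is installed in compiled form; this text tells all that it offers.
- The arm moves only by the tool apply_moves, never from a script. Its argument "rows" is a list of rows, each a list of 6 numbers: the shift along the tool's x, y, z scaled (see below), then the turn, a rotation vector about the tool's x, y, z scaled (see below). A call has 1 to 5 rows; each row is the pose to reach, as a shift and turn from the pose commanded when the call began, along the tool's axes at that moment; what a row does not reach only later rows make up. The controller multiplies each number of a shift by 0.25 m and each number of a turn by 90 degrees. A row lasts 1/8 s, in which the tool goes at most 62.5 mm and 10.7 degrees, less where a joint would pass 70% of its speed; a pose out of reach is approached as far as the arm can. A call with a number of a shift or a turn outside -1 to 1 is refused whole. A call with a gripper value outside its range is refused whole. "claw" is the opening, from 0 (shut) to 1 (fully open), set as the call begins (left out, the last holds). The fingers move at their own pace and stop on an object; "newtons" is the grip in N (left out, the last holds). Time passes only in rows, so rows that repeat a pose let the fingers close. It gives the time, the measured TCP pose, the force, the opening and the grip force at its end, in the units of the state.
- r.get_obs(): the state, without advancing time (a new reading comes with each control period).
- r.grab_frame(name): name is "scene" or "top"; returns a dict with "pixels" (400x640x3 uint8, red, green, blue), "intrinsics" (3x3 intrinsics, pixels), "eye" and "attitude" of the camera in the world. Camera axes: x right, y up, looking along -z (the intrinsics and any distortion apply to the point x, -y, -z); pixel columns grow to the right and rows downward; lengths in m; the calibration is good to about 2 mm. A picture is of the moment at which its call begins. There is no depth.
- r.hand_in(): hands the job in; it is judged then, once.
Trained networks look in a picture, given as the dict that the camera call returned (one of the last four; its "shot" number tells which), for a name from the list of things; names that differ only in an ending like _2 or _b are one class to them, and where a whole thing is asked for, a point or a joint stands for the part that bears it (a point fixed in the world has none). Each returns a list of dicts, best first, with "conf" (0 to 1); they miss things now and then, are a little off and sometimes report something else, mostly with a low value. They report only what shows in the picture. A call takes as long as a camera call. They do not tell look-alikes from the thing itself.
- r.search_frame(picture, thing): "rect" ([left, top, width, height] in pixels, round what is visible of it).
- r.outline_of(picture, thing): "pixels" (400x640 bool, what is visible of it) and "rect" ([left, top, width, height] in pixels, round what is visible of it).
- r.landmark_of(picture, thing): "point" ([column, row] in pixels: a listed point, or the origin of a listed thing).
The state is a dict: "clock": time; "joints": joint angles; "qvel": joint speeds; "tau": joint torques, N m; "tcp_pos": TCP position; "orientation": TCP orientation; "contact_force": force on the tool from outside, world axes, zero at the start; "moment": the same for the moment, N m; "grip_width": finger opening in m; "gripper_force": force on a finger pad.
Only numpy, scipy, OpenCV 4.12 (cv2) and the standard library are available. Lean on these libraries where they do the work, as an engineer would, in place of code of your own. Each camera call takes 0.05 s, during which the arm holds its last target. There are 200 camera calls.

### The job

Shut the cover of the steel lolly-stick holder: push the standing hinged cover over onto the holder, then press it down flat against its spring and push it along by its upstanding lug until its free edge is tucked fully home beneath the retaining lip, and take the hand away so that the lip alone keeps it shut. Pick nothing up: the holder must stay standing where it is, give or take a couple of centimetres, never lifted or tipped, and nothing else on the bench may be lifted or pushed away.

Things in the scene. Friction and masses are not known exactly. Their poses are not given: they have to be found in the camera images.
- holder: lolly-stick holder: open stainless box 150 mm (its x) by 170 mm (its y) by 70 mm high, about 3 kg, loose on the bench, wooden sticks upright inside; a handle hoop at each x end reaches 108 mm from the middle at 55 mm height. Origin: centre of the underside; z up. The cover's hinge pin runs along x at its -y side, the retaining lip along its +y side.
- cover (a joint): cover's angle about the pin (rad): 0 flat on the holder, 1.57 upright, 2.05 leaning out over the -y side. A stiff hinge (0.05 N m): above about 1 rad it stays where left; below that it falls onto a spring bar that holds it up at about 0.3 rad. Pressing it flat 55 mm from the pin takes 5 to 8 N; let go untucked, it rises again.
- hinge_pin (a joint): how far the pin and the whole cover have slid towards the lip (m, along the holder's +y): 0 back, 0.020 the stop, fully home. About 3 N of friction either way; stays where left. At 0 the flat cover's edge is 3.5 mm short of the lip's nose; if the pin is forward while the cover is still up, the edge lands on the lip and the pin must be pushed back.
- pin_mid (a point): middle of the hinge pin: 74 mm above the holder's underside, at y = -78 mm of the holder when hinge_pin is 0. It moves with the pin.
- cover_edge (a point): middle of the free edge of the cover, a steel plate 130 mm wide (along x), 2 mm thick, 0.15 kg, whose free edge is 132 mm from the pin
- cover_lug (a point): middle of the lug's top: a strip 60 mm long (along the hinge), 3 mm thick, 16 mm high, standing square from the plate 88 mm from the pin on the face that is uppermost when shut (the outer face when open). Between pin and lug the plate is clear for fingers to press on; flat, its upper face is 75 mm above the bench.
- lip_nose (a point): middle of the lip's upturned front nose, 83 mm above the bench, at y = +57.5 mm of the holder. The lip is a steel strip 90 mm long along x; behind the nose its flat underside is 78.5 mm above the bench from y = 65 to 82 mm, so the flat cover passes beneath with 3.5 mm to spare. Its top is at 81 mm (nose 84 mm).
- stick_tub: bystander: a small open steel cup, 60 mm across, 75 mm high, standing just beyond the holder's lip side; leave it alone. Origin: centre of its underside
- lolly_mould: bystander: a small tapered aluminium mould, 44 mm across the top, 61 mm high, standing beyond the holder's +x end; leave it alone. Origin: centre of its underside
- spare_clamp: bystander: a low steel clamp bar, 90 x 24 x 26 mm, lying on the holder's hinge side; leave it alone. Origin: centre of its underside
- sanitiser: bystander: a white bottle, 64 mm across, 170 mm high; leave it alone. Origin: centre of its underside
- dip_bowl: bystander: a steel bowl, 110 mm across, 45 mm high; leave it alone. Origin: centre of its underside
- scoop: bystander: a long steel spoon, 200 mm long, lying flat; leave it alone. Origin: middle of its length, underside
- thermometer: bystander: a white plastic instrument, 75 x 45 x 22 mm; leave it alone. Origin: centre of its underside
There are look-alikes about, which are no part of the job. Leave any purple look-alike of the holder alone.

How it is judged:
By the outcome, as a careful person would: the job done as asked, in the order asked, and still so for the second after the job is handed in, with the robot touching nothing.
It also fails if it takes over 43 s, if anything falls off the work surface, if the arm or the gripper's body presses on something with over 40 N, if the wrist force passes 120 N, or if a joint passes its speed limit or range.

## Working session

There is one attempt and no reset: what is moved stays moved. The work goes in short steps, Python scripts to look and compute and a tool call to move; the robot and the scene stay as the last step left them, time stands still between calls to the robot, and variables do not carry over. Pictures are saved under pics/ and viewed, at most 10 in all, crops included, and the job is handed in when it is done.

Besides the shell and the picture viewer there is one more tool, called as name(argument=value, ...), one argument or row to a line, values as JSON. apply_moves: Moves the arm, as the interface text tells. Its arguments: {"type":"object","properties":{"rows":{"type":"array","items":{"type":"array","items":{"type":"number"}}},"claw":{"type":"number"},"newtons":{"type":"number"}},"required":["rows"]}

```bash
mkdir -p pics; cat > h.py <<'E'
import numpy as np, cv2
from bench import r
from scipy.spatial.transform import Rotation as R
def ray(f,p):
    K=np.array(f["intrinsics"]);A=np.array(f["attitude"])
    if A.shape!=(3,3): A=R.from_rotvec(A).as_matrix() if A.size==3 else R.from_quat(A).as_matrix()
    d=np.linalg.solve(K,[p[0],p[1],1]);d=A@np.array([d[0],-d[1],-d[2]])
    return np.array(f["eye"]),d/np.linalg.norm(d)
def atz(f,p,z):
    e,d=ray(f,p);return e+d*(z-e[2])/d[2]
def tri(obs):
    M=np.zeros((3,3));b=np.zeros(3)
    for f,p in obs:
        e,d=ray(f,p);P=np.eye(3)-np.outer(d,d);M+=P;b+=P@e
    return np.linalg.solve(M,b)
def proj(f,X):
    A=np.array(f["attitude"]);
    if A.shape!=(3,3): A=R.from_rotvec(A).as_matrix() if A.size==3 else R.from_quat(A).as_matrix()
    c=A.T@(np.array(X)-f["eye"]);c=np.array([c[0],-c[1],-c[2]]);q=np.array(f["intrinsics"])@c;return q[:2]/q[2]
def save(f,n): cv2.imwrite("pics/"+n+".png",f["pixels"][:,:,::-1])
E
python3 - <<'E'
from h import *
s=r.grab_frame("scene");t=r.grab_frame("top");save(s,"s0");save(t,"t0")
print(s["attitude"],s["eye"],t["eye"],r.get_obs())
np.set_printoptions(precision=3,suppress=True)
for n in ["holder","pin_mid","cover_edge","cover_lug","lip_nose","stick_tub","lolly_mould","spare_clamp","sanitiser","dip_bowl","scoop","thermometer"]:
    for k,f in (("s",s),("t",t)):
        print(n,k,[(np.round(d["point"],1).tolist(),round(d["conf"],2)) for d in r.landmark_of(f,n)[:3]], [np.round(d["rect"]).tolist() for d in r.search_frame(f,n)[:2]])
E
```

```text
[0.8671312  0.38343544 0.78141649] [ 1.29759408 -0.69538201  0.8686789 ] [0.34719655 0.00525534 1.24800793] {'clock': 0.1, 'joints': array([ 1.15693088,  0.47773324,  0.02227473,  1.55633529, -0.01148834,
        1.10927812, -0.08309096]), 'qvel': array([ 0.00053833, -0.00184949, -0.00210275, -0.00289563, -0.00089076,
        0.00062855, -0.0003142 ]), 'tau': array([ 4.54625260e-03, -5.97761965e+01,  1.61360465e+00, -2.81955564e+01,
        1.28480309e-02,  5.04329684e-03,  4.87730108e-05]), 'tcp_pos': array([ 0.20306137, -0.64318533,  0.23041831]), 'orientation': array([-3.10335533e+00, -4.78331338e-01,  5.39901581e-04]), 'contact_force': array([-0.68328361, -0.04758346,  0.10835085]), 'moment': array([-0.00426627,  0.01033033, -0.07610412]), 'gripper_force': 0.0, 'grip_width': 0.08545453199695656}
holder s [([333.3, 158.9], 0.93), ([233.6, 207.0], 0.87), ([331.0, 224.1], 0.61)] [[290.0, 177.0, 84.0, 77.0], [299.0, 122.0, 62.0, 49.0]]
holder t [([328.0, 186.1], 0.95), ([382.5, 268.4], 0.87), ([249.7, 271.2], 0.87)] [[213.0, 236.0, 72.0, 77.0], [350.0, 233.0, 78.0, 73.0]]
pin_mid s [
[... 1555 characters left out ...]
172.0, 19.0, 26.0]]
sanitiser s [([392.9, 146.8], 0.91)] [[386.0, 103.0, 19.0, 50.0], [293.0, 181.0, 48.0, 49.0]]
sanitiser t [([310.4, 189.7], 0.7), ([187.3, 238.7], 0.58)] [[160.0, 227.0, 38.0, 22.0]]
dip_bowl s [([423.7, 180.9], 0.66)] [[407.0, 162.0, 39.0, 27.0], [289.0, 180.0, 85.0, 75.0]]
dip_bowl t [([213.9, 173.4], 0.67)] [[195.0, 156.0, 33.0, 35.0]]
scoop s [([171.4, 280.5], 0.93)] [[146.0, 254.0, 48.0, 45.0]]
scoop t [([468.4, 228.6], 0.93), ([310.3, 192.3], 0.26)] [[459.0, 197.0, 20.0, 68.0]]
thermometer s [([217.4, 319.1], 0.59)] [[198.0, 303.0, 38.0, 26.0], [295.0, 178.0, 46.0, 51.0]]
thermometer t [([454.1, 175.8], 0.81)] [[446.0, 156.0, 23.0, 28.0], [266.0, 200.0, 18.0, 18.0]]
```

```bash
python3 - <<'E'
import cv2,numpy as np
a=cv2.imread("pics/s0.png")[90:340,130:470];b=cv2.imread("pics/t0.png")[110:330,140:500]
cv2.imwrite("pics/c0.png",cv2.resize(a,(800,588),interpolation=cv2.INTER_CUBIC));cv2.imwrite("pics/c1.png",cv2.resize(b,(800,489),interpolation=cv2.INTER_CUBIC))
E
```

```text
(no output)
```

View pics/c0.png

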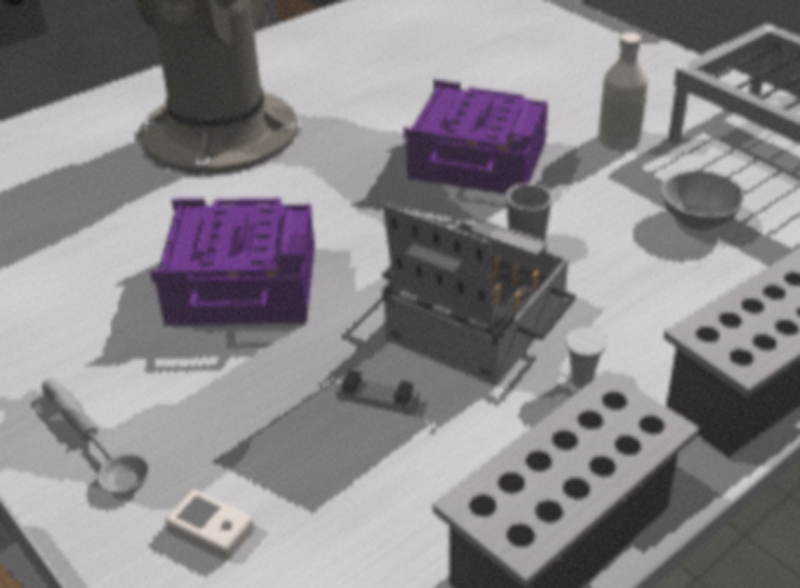

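View pics/c1.png

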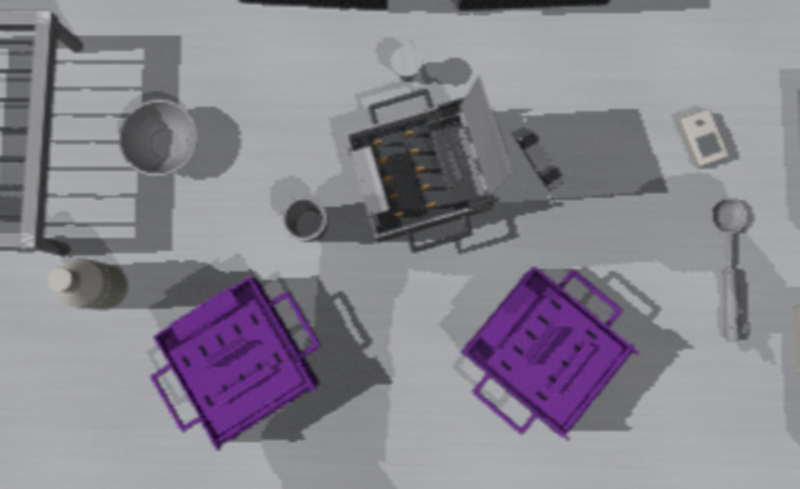

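The steel holder shows at scene px (331,224) and top px (328,186), with its cover standing and sticks inside. Look-alikes are purple: scene (233,207) and (333,159), top (382,268) and (250,271). I choose the steel one; the crops confirm it. The clamp is on the hinge side (top crop 538,155), the tub beyond the lip, and the mould at its +x end.

```bash
python3 - <<'E'
from h import *
np.set_printoptions(precision=4,suppress=True)
s=r.grab_frame("scene");t=r.grab_frame("top")
near=dict(holder=((331,224),(328,186)),pin_mid=((320,222),(353,175)),cover_edge=((313,186),(358,165)),cover_lug=((312,200),(365,168)),lip_nose=((343,192),(313,189)),stick_tub=((353,194),(277,212)),lolly_mould=((378,252),(321,140)),spare_clamp=((290,259),(384,185)))
P={}
for n,(a,b) in near.items():
    o=[]
    for f,c in ((s,a),(t,b)):
        L=[d for d in r.landmark_of(f,n) if np.hypot(*(np.array(d["point"])-c))<14]
        if L:o.append((f,L[0]["point"]))
    if len(o)==2:
        P[n]=tri(o);print(n,P[n],[np.round(proj(f,P[n])-p,1) for f,p in o])
    elif o: print(n,"one",atz(o[0][0],o[0][1],0.0))
# joint fit: holder x,y,yaw, cover angle, slide=0
from scipy.optimize import least_squares
def model(v):
    x,y,yaw,th=v;Rz=R.from_euler("z",yaw).as_matrix()
    def pl(d,h):return [0,-.078+d*np.cos(th)-h*np.sin(th),.074+d*np.sin(th)+h*np.cos(th)]
    L=dict(holder=[0,0,0],pin_mid=[0,-.078,.074],cover_edge=pl(.132,0),cover_lug=pl(.088,.017),lip_nose=[0,.0575,.083])
    return {k:Rz@np.array(q)+[x,y,0] for k,q in L.items()}
O=[]
for n in ["holder","pin_mid","cover_edge","cover_lug","lip_nose"]:
    for f,c in ((s,near[n][0]),(t,near[n][1])):
        for d in r.landmark_of(f,n):
            if np.hypot(*(np.array(d["point"])-c))<14: O.append((n,f,np.array(d["point"])));break
h=P.get("holder",np.array([.6,0,0]))
q=least_squares(lambda v:np.concatenate([proj(f,model(v)[n])-p for n,f,p in O]),[h[0],h[1],0.3,1.6],loss="soft_l1")
print(q.x,q.fun.reshape(-1,2).round(1).tolist(),[o[0] for o in O])
for k,v in model(q.x).items():print(k,v)
E
```

```text
holder [ 0.5869 -0.008   0.0145] [array([ 0.8, -0.1]), array([0.6, 0.5])]
pin_mid one [ 0.5447 -0.0239  0.    ]
cover_edge [ 0.6049 -0.0948  0.2001] [array([-1.2,  0.1]), array([-0.8, -0.7])]
cover_lug [ 0.6123 -0.0994  0.1589] [array([-1. ,  0.1]), array([-0.7, -0.5])]
lip_nose [0.5591 0.0442 0.0934] [array([-1.2,  0.2]), array([-0.9, -0.7])]
stick_tub [ 0.5028  0.1481 -0.0084] [array([ 0.3, -0.1]), array([0.3, 0.2])]
lolly_mould [0.7321 0.0114 0.0059] [array([ 0.1, -0. ]), array([0., 0.])]
spare_clamp [ 0.5991 -0.183  -0.0103] [array([-3.2,  0.2]), array([-2.1, -1.5])]
[ 0.5778 -0.0045  0.3382  1.6919] [[-0.6, 1.7], [-0.6, 4.1], [-0.5, -1.4], [0.4, -1.0], [-1.3, -2.6], [-2.2, 0.8], [1.0, -0.7], [0.0, 2.3], [-2.6, 0.0]] ['holder', 'holder', 'pin_mid', 'cover_edge', 'cover_edge', 'cover_lug', 'cover_lug', 'lip_nose', 'lip_nose']
holder [ 0.5778 -0.0045  0.    ]
pin_mid [ 0.6037 -0.0781  0.074 ]
cover_edge [ 0.609  -0.0931  0.205 ]
cover_lug [ 0.6128 -0.1041  0.1593]
lip_nose [0.5587 0.0497 0.083 ]
```

apply_moves(
  rows=[
    [1,-0.5,0,0,0,0],
    [1,-0.5,0,0,0,0],
    [1,-0.5,0,0,0,0],
    [1,-0.5,0,0,0,0],
    [1,-0.5,0,0,0,0],
  ],
  claw=0,
  newtons=60,
)

```text
clock: 4.53
tcp_pos: [0.4075, -0.4456, 0.2316]
orientation: [-3.103, -0.487, -0.003]
contact_force: [-0.7, -0.2, -0.1]
grip_width: 0.0002
gripper_force: 0.0
```

apply_moves(
  rows=[
    [1,-0.5,0,0,0,0.02],
    [1,-0.5,0,0,0,0.02],
    [1,-0.5,0,0,0,0.02],
    [1,-0.5,0,0,0,0.02],
    [1,-0.5,0,0,0,0.02],
  ],
)

```text
clock: 5.15
tcp_pos: [0.6076, -0.2502, 0.2314]
orientation: [-3.109, -0.438, -0.002]
contact_force: [-0.5, -0.3, -0.1]
grip_width: -0.0001
gripper_force: 0.0
```

```bash
cat >> h.py <<'E'
HX,HY,YAW=.5778,-.0045,.338
def hf(p):
    c,s=np.cos(YAW),np.sin(YAW);d=np.array(p[:2])-[HX,HY]
    return np.array([c*d[0]+s*d[1],-s*d[0]+c*d[1],p[2]])
def to(xh,yh,z):
    o=r.get_obs();c,s=np.cos(YAW),np.sin(YAW);w=np.array([HX+c*xh-s*yh,HY+s*xh+c*yh,z])
    T=R.from_rotvec(o["orientation"]);want=R.from_matrix(np.array([[c,s,0],[s,-c,0],[0,0,-1]]))
    print("hf",hf(o["tcp_pos"]).round(4),"row",((T.inv().apply(w-o["tcp_pos"]))/.25).round(3),((T.inv()*want).as_rotvec()/(np.pi/2)).round(3),"F",np.round(o["contact_force"],1),"t",o["clock"],"w",round(o["grip_width"],4))
E
python3 -c "
from h import *
to(0,-.2,.172)"
```

```text
hf [-0.0533 -0.2417  0.2314] row [ 0.203 -0.179  0.238] [-0.001 -0.001 -0.037] F [-0.5 -0.3 -0.1] t 5.15 w -0.0001
```

apply_moves(
  rows=[
    [0.2,-0.1,0,0,0,-0.037],
    [0.2,-0.18,0.12,0,0,-0.037],
    [0.2,-0.18,0.235,0,0,-0.037],
    [0.2,-0.18,0.235,0,0,-0.037],
  ],
)

```text
clock: 5.65
tcp_pos: [0.639, -0.1975, 0.1702]
orientation: [-3.096, -0.52, 0.007]
contact_force: [-0.1, 0.2, 0.6]
grip_width: 0.0002
gripper_force: 0.0
```

```bash
python3 - <<'E'
from h import *
to(0,.015,.172)
s=r.grab_frame("scene");t=r.grab_frame("top")
a=cv2.resize(s["pixels"][150:280,260:400,::-1],(560,520),interpolation=2)
# check model overlay
for f,nm in ((s,"s"),(t,"t")):
    for p in ([0,-.078,.074],[0,.0575,.083],[.065,-.078,.074],[-.065,-.078,.074],[.045,.0575,.083],[-.045,.0575,.083]):
        c,ss=np.cos(YAW),np.sin(YAW);print(nm,p,proj(f,[HX+c*p[0]-ss*p[1],HY+ss*p[0]+c*p[1],p[2]]).round(1))
b=cv2.resize(t["pixels"][130:230,270:420,::-1],(780,520),interpolation=2)
cv2.imwrite("pics/d0.png",a);cv2.imwrite("pics/d1.png",b)
E
```

```text
hf [-0.0062 -0.2023  0.1702] row [ 0.02  -0.869 -0.005] [-0.002  0.003 -0.003] F [-0.1  0.2  0.6] t 5.65 w 0.0002
s [0, -0.078, 0.074] [318.3 221.7]
s [0, 0.0575, 0.083] [341.8 191.8]
s [0.065, -0.078, 0.074] [340.6 229.8]
s [-0.065, -0.078, 0.074] [297. 214.]
s [0.045, 0.0575, 0.083] [356.4 196.5]
s [-0.045, 0.0575, 0.083] [327.7 187.2]
t [0, -0.078, 0.074] [351.6 177.1]
t [0, 0.0575, 0.083] [309.  190.9]
t [0.065, -0.078, 0.074] [344.5 157.3]
t [-0.065, -0.078, 0.074] [358.9 197.2]
t [0.045, 0.0575, 0.083] [304.2 176.9]
t [-0.045, 0.0575, 0.083] [313.8 205.1]
```

View pics/d1.png

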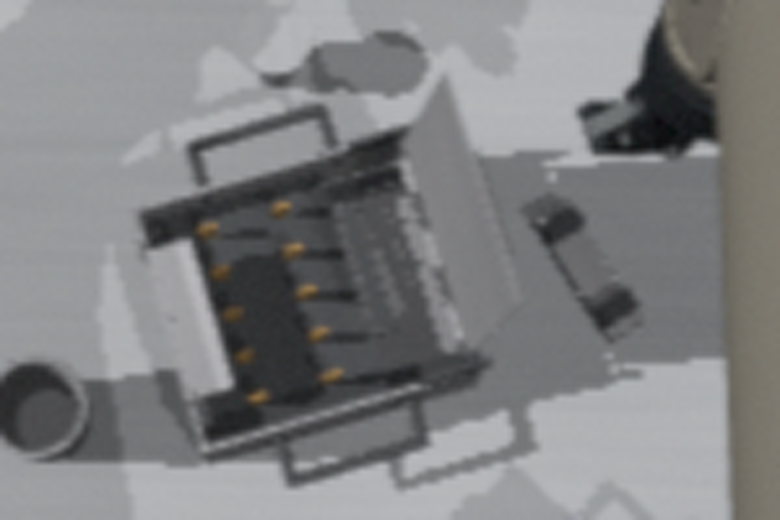

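Top crop: the nose edge of the lip runs (306.5,176)–(314.6,204), and the side rails slope about 0.29. So the yaw is about 0.295; I'll correct the holder pose. The cover stands leaning slightly outward, with the hand clear behind it.

```bash
python3 - <<'E'
from h import *
t=r.grab_frame("top")
P=atz(t,(310.5,190.3),.0835);y=.295
H=P[:2]-.0575*np.array([-np.sin(y),np.cos(y)]);print(P,H)
import re
s=open("h.py").read().replace("HX,HY,YAW=.5778,-.0045,.338","HX,HY,YAW=%.4f,%.4f,.295"%tuple(H));open("h.py","w").write(s)
c,ss=np.cos(y),np.sin(y)
for n,p in dict(cornerLipBot=[-.075,.085,.07],cornerHingeBot=[-.075,-.085,.07],cornerLipTop=[.075,.085,.07]).items():
    q=proj(t,[H[0]+c*p[0]-ss*p[1],H[1]+ss*p[0]+c*p[1],p[2]]);print(n,(q-[270,130])*5.2)
E
python3 -c "
from h import *
to(0,.015,.172)"
```

```text
[0.5605705  0.04525455 0.0835    ] [ 0.57728804 -0.00976158]
cornerLipBot [201.88842195 454.53929119]
cornerHingeBot [484.78463318 371.32202748]
cornerLipTop [130.2578342  209.76902507]
hf [ 0.0065 -0.1994  0.174 ] row [ 0.005 -0.858  0.007] [ 0.001 -0.001  0.023] F [0.2 0.2 0.8] t 5.8 w -0.0002
```

apply_moves(
  rows=[
    [0.005,-0.15,0.01,0,0,0.023],
    [0.005,-0.26,0.01,0,0,0.023],
    [0.005,-0.32,0.01,0,0,0.023],
    [0.005,-0.38,0.01,0,0,0.023],
    [0.005,-0.44,0.01,0,0,0.023],
  ],
)

```text
clock: 6.42
tcp_pos: [0.6063, -0.0939, 0.1706]
orientation: [3.107, 0.462, 0.002]
contact_force: [0.7, -0.4, 0.3]
grip_width: 0.0002
gripper_force: 0.3
```

apply_moves(
  rows=[
    [0,-0.05,0,0,0,0],
    [0,-0.1,0,0,0,0],
    [0,-0.15,0,0,0,0],
    [0,-0.2,0,0,0,0],
    [0,-0.25,0,0,0,0],
  ],
)

```text
clock: 7.05
tcp_pos: [0.5875, -0.0329, 0.17]
orientation: [-3.107, -0.464, 0.0]
contact_force: [-0.4, -0.1, -0.1]
grip_width: -0.0
gripper_force: 0.0
```

apply_moves(
  rows=[
    [0,-0.05,0,0,0,0],
    [0,-0.1,0,0,0,0],
    [0,-0.15,0,0,0,0],
    [0,-0.18,0,0,0,0],
    [0,-0.18,0,0,0,0],
  ],
)

```text
clock: 7.68
tcp_pos: [0.5745, 0.01, 0.1701]
orientation: [-3.107, -0.465, -0.0]
contact_force: [-0.3, -0.1, 0.2]
grip_width: -0.0
gripper_force: 0.0
```

```bash
python3 - <<'E'
from h import *
to(0,-.023,.1)
s=r.grab_frame("scene")
cv2.imwrite("pics/e0.png",cv2.resize(s["pixels"][150:280,260:400,::-1],(560,520),interpolation=2))
E
```

```text
hf [0.0031 0.0197 0.1701] row [-0.013  0.171  0.28 ] [-0.    -0.     0.002] F [-0.3 -0.1  0.2] t 7.675 w -0.0
```

View pics/e0.png

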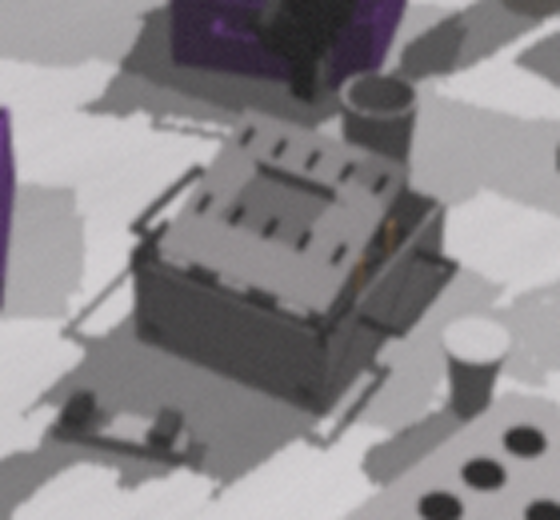

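The cover is down, resting on the spring bar (its plate around crop 290,210). Next I go back over the clear part of the plate and press.

apply_moves(
  rows=[
    [-0.01,0.08,0,0,0,0],
    [-0.01,0.16,0,0,0,0],
    [-0.01,0.17,0.1,0,0,0],
    [-0.01,0.17,0.26,0,0,0],
    [-0.01,0.17,0.26,0,0,0],
  ],
)

```text
clock: 8.35
tcp_pos: [0.5825, -0.0344, 0.1024]
orientation: [-3.107, -0.46, 0.01]
contact_force: [0.4, -0.9, -0.7]
grip_width: -0.0
gripper_force: 0.0
```

```bash
python3 -c "
from h import *
to(0,-.022,.076)"
```

```text
hf [-0.0022 -0.025   0.1024] row [ 0.009 -0.012  0.106] [-0.001  0.004 -0.001] F [ 0.4 -0.9 -0.7] t 8.35 w -0.0
```

apply_moves(
  rows=[
    [0,0,0.03,0,0,0],
    [0,0,0.055,0,0,0],
    [0,0,0.08,0,0,0],
    [0,0,0.1,0,0,0],
    [0,0,0.1,0,0,0],
  ],
)

```text
clock: 8.98
tcp_pos: [0.5852, -0.0312, 0.0803]
orientation: [-3.106, -0.465, -0.002]
contact_force: [0.6, 1.9, 3.5]
grip_width: 0.0
gripper_force: 1.5
```

```bash
python3 -c "
from h import *
to(0,-.022,.074)"
```

```text
hf [ 0.0013 -0.0228  0.0803] row [-0.005 -0.003  0.025] [-0.    -0.001  0.001] F [0.6 1.9 3.5] t 8.975 w 0.0
```

apply_moves(
  rows=[
    [0,0,0.01,0,0,0],
    [0,0,0.02,0,0,0],
    [0,0,0.03,0,0,0],
    [0,0,0.03,0,0,0],
  ],
)

```text
clock: 9.48
tcp_pos: [0.5852, -0.0312, 0.0745]
orientation: [-3.107, -0.465, -0.002]
contact_force: [-4.9, 3.3, 17.0]
grip_width: 0.0002
gripper_force: 8.8
```

```bash
python3 -c "
from h import *
to(0,-.022,.074)"
```

```text
hf [ 0.0014 -0.0227  0.0745] row [-0.005 -0.003  0.002] [-0.    -0.001  0.001] F [-4.9  3.3 17. ] t 9.475 w 0.0002
```

apply_moves(
  rows=[
    [0,-0.015,-0.003,0,0,0],
    [0,-0.03,-0.003,0,0,0],
    [0,-0.045,-0.003,0,0,0],
    [0,-0.06,-0.003,0,0,0],
    [0,-0.075,-0.003,0,0,0],
  ],
)

```text
clock: 10.1
tcp_pos: [0.5813, -0.0175, 0.0749]
orientation: [3.104, 0.459, 0.006]
contact_force: [1.8, -5.1, 8.7]
grip_width: 0.0003
gripper_force: 4.3
```

```bash
python3 -c "
from h import *
to(0,.0145,.074)"
```

```text
hf [ 0.0016 -0.0085  0.0749] row [-0.007 -0.092  0.003] [ 0.003 -0.002 -0.001] F [ 1.8 -5.1  8.7] t 10.1 w 0.0003
```

apply_moves(
  rows=[
    [0,-0.015,0,0,0,0],
    [0,-0.03,0,0,0,0],
    [0,-0.045,0,0,0,0],
    [0,-0.06,0,0,0,0],
    [0,-0.07,0,0,0,0],
  ],
)

```text
clock: 10.72
tcp_pos: [0.5765, -0.0018, 0.0748]
orientation: [3.103, 0.458, 0.006]
contact_force: [2.7, -9.0, 7.0]
grip_width: 0.0002
gripper_force: 5.8
```

```bash
python3 -c "
from h import *
to(0,.0145,.074)"
```

```text
hf [0.0015 0.0079 0.0748] row [-0.006 -0.027  0.003] [ 0.004 -0.002 -0.001] F [ 2.7 -9.   7. ] t 10.725 w 0.0002
```

apply_moves(
  rows=[
    [0,-0.01,0,0,0,0],
    [0,-0.02,0,0,0,0],
    [0,-0.02,0,0,0,0],
  ],
)

```text
clock: 11.1
tcp_pos: [0.575, 0.0033, 0.0747]
orientation: [3.103, 0.459, 0.006]
contact_force: [2.7, -8.4, 7.6]
grip_width: -0.0005
gripper_force: 5.7
```

```bash
python3 - <<'E'
from h import *
to(0,.0145,.074)
s=r.grab_frame("scene");t=r.grab_frame("top")
a=cv2.resize(s["pixels"][165:265,275:385,::-1],(440,400),interpolation=2)
b=cv2.resize(t["pixels"][145:225,290:365,::-1],(375,400),interpolation=2)
cv2.imwrite("pics/f0.png",np.hstack([a[:, :420],b]))
E
```

```text
hf [0.0016 0.0132 0.0747] row [-0.006 -0.005  0.003] [ 0.003 -0.002 -0.001] F [ 2.7 -8.4  7.6] t 11.1 w -0.0005
```

View pics/f0.png

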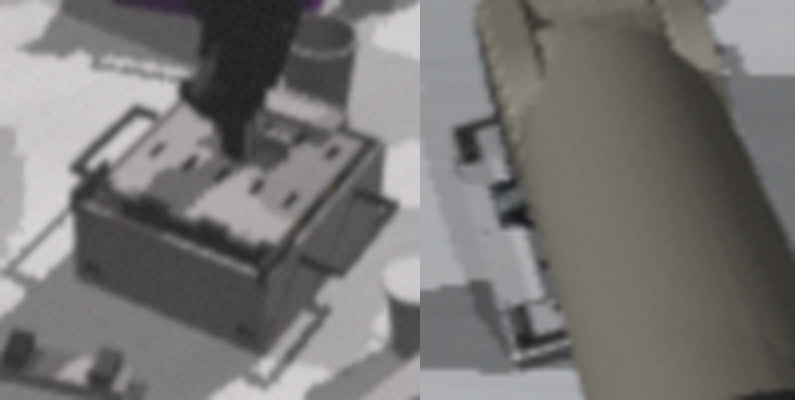

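The cover is flat with the finger at its lug (left half, 235,140). The holder's near corner is still at px (340,252), so it hasn't moved. I push on to the stop, watching for a force rise.

apply_moves(
  rows=[
    [0,-0.01,0,0,0,0],
    [0,-0.02,0,0,0,0],
    [0,-0.02,0,0,0,0],
  ],
)

```text
clock: 11.58
tcp_pos: [0.5734, 0.0081, 0.0747]
orientation: [3.103, 0.459, 0.006]
contact_force: [2.9, -7.4, 8.4]
grip_width: 0.0006
gripper_force: 5.6
```

```bash
python3 -c "
from h import *
to(0,.0145,.074)"
```

```text
hf [0.0015 0.0182 0.0747] row [-0.006  0.015  0.003] [ 0.003 -0.002 -0.001] F [ 2.9 -7.4  8.4] t 11.575 w 0.0006
```

apply_moves(
  rows=[
    [0,-0.01,0,0,0,0],
    [0,-0.016,0,0,0,0],
    [0,-0.016,0,0,0,0],
  ],
)

```text
clock: 11.95
tcp_pos: [0.5732, 0.0088, 0.0747]
orientation: [3.101, 0.454, 0.008]
contact_force: [5.4, -13.2, 5.0]
grip_width: -0.0001
gripper_force: 8.9
```

```bash
python3 -c "
from h import *
to(0,.0145,.074)
s=r.grab_frame('scene')
b=cv2.resize(s['pixels'][165:265,275:385,::-1],(660,600),interpolation=2)
cv2.imwrite('pics/g0.png',b)"
```

```text
hf [0.0014 0.019  0.0747] row [-0.006  0.018  0.003] [ 0.005 -0.002 -0.003] F [  5.4 -13.2   5. ] t 11.95 w -0.0001
```

View pics/g0.png

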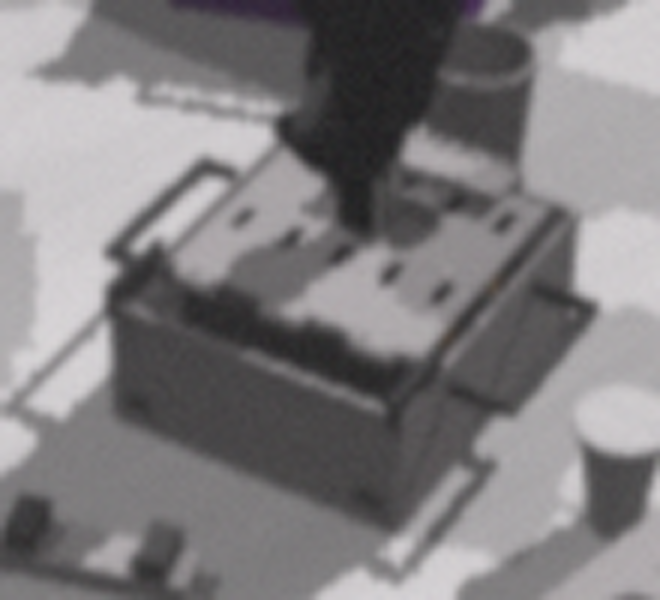

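Hard stop reached: the force rose to 14 N with no travel, and a roughly 20 mm gap now shows behind the plate at the hinge (crop 290,340). I lift straight up.

apply_moves(
  rows=[
    [0,-0.003,-0.01,0,0,0],
    [0,0.004,-0.025,0,0,0],
    [0,0.012,-0.045,0,0,0],
    [0,0.012,-0.1,0,0,0],
    [0,0.012,-0.25,0,0,0],
  ],
)

```text
clock: 12.62
tcp_pos: [0.5692, 0.0134, 0.1353]
orientation: [-3.106, -0.465, 0.006]
contact_force: [-0.0, 0.5, 1.9]
grip_width: -0.0003
gripper_force: 0.0
```

apply_moves(
  rows=[
    [0,0.1,-0.25,0,0,0],
    [0,0.35,-0.4,0,0,0],
    [0,0.6,-0.4,0,0,0],
    [0,0.8,-0.4,0,0,0],
    [0,0.95,-0.4,0,0,0],
  ],
)

```text
clock: 13.25
tcp_pos: [0.6403, -0.2176, 0.2369]
orientation: [3.106, 0.46, 0.001]
contact_force: [0.7, 0.1, -0.4]
grip_width: -0.0001
gripper_force: 0.0
```

```bash
python3 - <<'E'
from h import *
to(0,.0145,.074)
s=r.grab_frame("scene");t=r.grab_frame("top")
a=cv2.resize(s["pixels"][165:265,275:385,::-1],(440,400),interpolation=2)
b=cv2.resize(t["pixels"][145:225,290:365,::-1],(375,400),interpolation=2)
cv2.imwrite("pics/i0.png",np.hstack([a[:, :420],b]))
E
```

```text
hf [-2.000e-04 -2.171e-01  2.369e-01] row [-0.001 -0.927  0.65 ] [ 0.001 -0.    -0.001] F [ 0.7  0.1 -0.4] t 13.25 w -0.0001
```

View pics/i0.png

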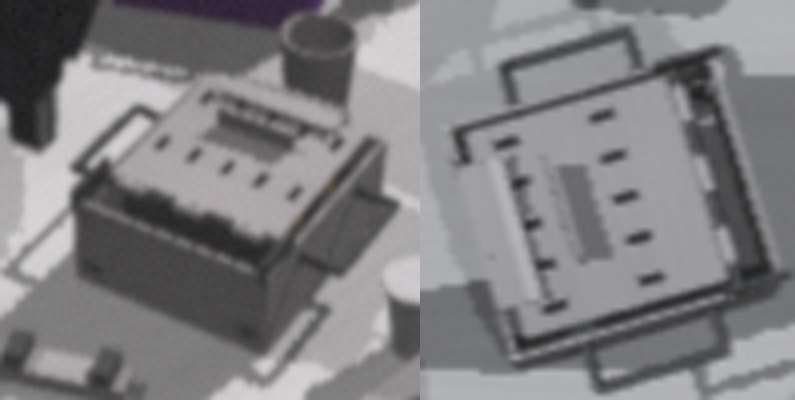

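```bash
python3 - <<'E'
from h import *
t=r.grab_frame("top");s=r.grab_frame("scene")
c,ss=np.cos(YAW),np.sin(YAW)
W=lambda p:[HX+c*p[0]-ss*p[1],HY+ss*p[0]+c*p[1],p[2]]
for k,f in (("t",t),("s",s)):
    print(k,[d["point"] for d in r.landmark_of(f,"cover_lug") ], [d["point"] for d in r.landmark_of(f,"pin_mid")])
    for sl in (0.01,.015,.02): print(sl,"lug",proj(f,W([0,-.078+sl+.088,.092])).round(1),"pin",proj(f,W([0,-.078+sl,.074])).round(1))
E
```

```text
t [[242.6, 269.8], [318.5, 186.6], [382.3, 263.7], [186.8, 242.6]] [[256.1, 291.4], [347.0, 176.8], [407.1, 283.8]]
0.01 lug [322.6 186.2] pin [350.6 179.2]
0.015 lug [321.  186.7] pin [349.  179.7]
0.02 lug [319.3 187.2] pin [347.4 180.1]
s [[339.9, 194.7], [337.3, 137.7], [232.7, 184.5]] [[202.3, 189.6], [315.5, 135.2], [322.8, 219.0]]
0.01 lug [334.5 197.1] pin [317.6 220. ]
0.015 lug [335.4 196.2] pin [318.6 218.9]
0.02 lug [336.3 195.2] pin [319.6 217.9]
```

The lug and pin both match a slide of about 0.020, so the cover is fully home and held flat by the lip. The hand is clear, so I hand in.

```bash
python3 -c "
from bench import r
print(r.hand_in())"
```

```text
the job is handed in; nothing more can be done
None
```

The steel holder's cover is shut and pushed to its stop under the retaining lip, which holds it with the hand clear; the holder and bystanders look undisturbed in the images, and the job was handed in at about 14 s.

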